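Aim the bench light, then take the unmarked quarter-turn cap off the sensor housing

ROBOT

A 7-joint arm with a two-finger parallel gripper is mounted at the origin on the work surface. World frame = base frame: x ahead of the robot, y to its left, z up, the work surface at z = 0. Lengths are in m, angles in rad, forces in N, time in s.
With the tool pointing down it reaches from about 0.425 to 0.875 m from the base axis. Payload 4.7 kg.
Tool frame: the origin (TCP) lies between the finger pads; the fingertips stand ctrl.tip_reach ahead of it and the grasp point (between the pads) lies 5 mm behind it (ctrl.tip_reach is the distance from the TCP to the fingertips, in m); z points along the fingers, y is the direction in which the jaws open and shut (so a half turn about z gives the same grasp; the last joint's range is limited). The gripper opens to 87 mm and grips with 3 to 60 N. Pads are 19 mm wide; open, the fingers measure 117 mm over their backs; the gripper's body (75 mm by 190 mm) begins 51 mm behind the grasp point.
Start: joints at [-1.142, 0.321, -0.07, 1.45, 0.023, 1.371, -0.057], TCP at [0.262, 0.595, 0.237] pointing down, gripper open.
Joint ranges: [-2.86, 2.86], [-0.3, 2.09], [-1.38, 1.24], [0.06, 2.45], [-1.56, 4.7], [0.09, 2.05], [-2.69, 2.69]. Speed limits (rad/s): [2.57, 2.57, 3.14, 3.14, 3.14, 3.14, 3.14].

INTERFACE

Orientations are given as a rotation vector (axis times angle).
In Python, from bench import ctrl gives the robot as it stands.
- The arm moves only by the shell command python3 -m handwheel 'ROWS' [FORCE]. ROWS is JSON, a list of rows, each a list of 7 numbers: the shift along the tool's x, y, z in mm, then the turn, a rotation vector about the tool's x, y, z in rad, then the gripper's target within -1 to 1 (shut at 1, half-way at 0, fully open at -1). In form: [[dx, dy, dz, ax, ay, az, grip], ...]. A call has 1 to 12 rows; each row is the pose to reach, as a shift and turn from the pose commanded when the call began, along the tool's axes at that moment; what a row does not reach only later rows make up. A row lasts 1/8 s, in which the tool goes at most 62.5 mm and 10.7 degrees, less where a joint would pass 70% of its speed; a pose out of reach is approached as far as the arm can. A call with a gripper value outside its range is refused whole. The fingers move at their own pace and stop on an object; FORCE is the grip in N (left out, the last holds). Time passes only in rows, so rows that repeat a pose let the fingers close. It gives the time, the measured TCP pose, the force and the opening at its end, in the units of the state.
- ctrl.get_state(): the state, without advancing time (a new reading comes with each control period).
- ctrl.get_image(name): name is "side" or "top" or "wrist"; returns the picture (384x512x3 uint8, red, green, blue); there is no depth.
- ctrl.camera_model(name): a dict with "mtx" (3x3 intrinsics, pixels), "k1" (the pictures are not rectified: a ray, as slopes to the right and down, at radius r is drawn at 1 + k1 r^2 times it, then the intrinsics apply), "xyz" and "orientation" of the camera in the world. Camera axes: x right, y up, looking along -z (the intrinsics and any distortion apply to the point x, -y, -z); pixel columns grow to the right and rows downward; lengths in m; the calibration is good to about 2 mm. A picture is of the moment at which its call begins: read the wrist's pose just before it. camera_model takes no time and is no camera call; for the wrist camera it gives the pose at the moment of the call.
- ctrl.close_job(): hands the job in, once; it reports no verdict.
The state is a dict: "time": time; "joint_positions": joint angles; "qd": joint speeds; "joint_torque": joint torques, N m; "position": TCP position; "tool_rot": TCP orientation; "ft_force": force on the tool from outside, world axes, zero at the start; "torque": the same for the moment, N m; "grip_width": opening from 0.0 (shut) to 1.0 (fully open).
Only numpy, scipy, OpenCV 4.12 (cv2) and the standard library are available. Lean on these libraries where they do the work, as an engineer would, in place of code of your own. Each camera call takes 0.05 s, during which the arm holds its last target.

TASK

Swivel and tilt the LED bench light by its red handle so that the centre of its beam falls on the middle of the black cap of the yellow sensor housing. Then find out which way the cap loosens (this is not marked: try both ways with a light grip, without forcing it), take it off, and finish while still holding it upright in the gripper about 10 cm straight above its seat, with the light still aimed there and the other things on the bench left where they are.

Things in the scene. Friction and masses are not known exactly. Their poses are not given: they have to be found in the camera images.
- housing: Yellow die-cast sensor housing, fixed, upright: box 100 x 90 mm (its x, y), top face 66 mm above its origin, on a steel foot plate 140 x 90 x 6 mm. Origin: centre of the underside. A neck under the cap stands in the middle of its top: 23 mm tall, 12.5 mm radius, with three lips out to 18.5 mm radius that hold the cap's lugs down.
- cap_seat (a point): Point fixed in the housing: the middle of the cap when the cap is in place (on the cap's axis, 20 mm above the housing's top face, 86 mm above its origin). The point to aim the light at.
- cap: Loose black ribbed cap, 48 mm diameter, 40 mm tall, 80 g, grey disc on top; origin: centre of its lower rim; z up. Three hidden lugs sit under the neck's lips: as it stands it cannot be lifted (1 to 2 mm play). The wrong way it turns only 5 to 15 degrees to a stop; the right way (differs from start to start, unseen) about 70 to a stop, and from 50 degrees on it lifts off. It turns easily.
- lamp_eye (a point): Where the swivel and tilt axes of the LED bench light cross, inside its head, 140 mm above the bench. Its frame is the head's: x the centre line of the beam (towards the lens, 36 mm ahead), y the tilt axis, z towards the handle. The head is black, 58 mm across, 62 mm long. The fixed round foot (100 mm diameter) stands straight below this point.
- lamp_handle (a point): Middle of the red round handle bar of the light, 85 mm from lamp_eye along the head's z; the bar runs along the head's y, 10 mm thick, with 54 mm of free length between the two uprights (8 mm thick) that join it to the head.
- lamp_swivel (a joint): Swivel of the light about the vertical, rad, positive anticlockwise from above, -1.5 to 1.5; 0 is the foot's front, which points roughly to the robot's right (-y, give or take 12 degrees). Stiff by friction (0.12 N m), stays where it is left.
- lamp_tilt (a joint): Tilt of the light's head, rad, -0.8 to 0.8: 0 level, positive with the lens tipped down (the handle then moves towards the lens side). Stiff by friction (0.18 N m), stays where it is left.
- multimeter: Loose yellow multimeter lying on the bench, 160 x 80 x 42 mm, origin at the centre of its underside. Leave alone.
- pump_bottle: Loose grey pump bottle, 64 mm diameter, 180 mm tall, origin at the centre of its underside. Leave alone.
- mug: Loose white mug, 80 mm diameter, 90 mm tall, origin at the centre of its underside. Leave alone.
- solder_spool: Loose copper-coloured spool, 64 mm diameter, 40 mm tall, origin at the centre of its underside. Leave alone.
- screwdriver: Loose screwdriver with a red handle, 170 mm long, lying on the bench. Leave alone.
Things that resemble listed ones, but are neither listed nor needed, are in the scene too. What is meant by the housing is not green or orange, and is the larger of those in its own colour.

How it is judged:
On the way, in this order (a step that is already met when the one before it is completed fails the run):
1. the light's beam is aimed at the middle of the cap (y of cap_seat in the frame of lamp_eye between -0.024 and 0.024 m and z of cap_seat in the frame of lamp_eye between -0.024 and 0.024 m and x of cap_seat in the frame of lamp_eye above 0.05 m), for 0.2 s.
2. the cap is off and lifted clear above its seat (z of cap in the frame of housing above 0.111 m and horizontal distance between cap and cap_seat below 0.08 m and contact force between cap and housing below 0.1 N), for 0.2 s.
At the end, for the whole second after the job is handed in: The cap is held at rest, upright within 17 degrees, rim 45 to 200 mm above the housing's top face, within 80 mm sideways of its seat, not touching the housing; the beam's centre line still passes within 24 mm (sideways and in height) of the seat point (all of step 1 and all of step 2 and z of cap in the frame of housing below 0.266 m and angle between cap's own z axis and vertical below 0.3 rad and contact force between cap and the fingers above 1 N and linear speed of cap below 0.03 m/s); the arm keeps its last pose, push and grip.
It fails at once if the cap is forced (over 60 N between cap and housing) (contact force between cap and housing above 60 N).
It fails at once if a bystander is shoved more than 40 mm (distance of any of multimeter, pump_bottle, mug, solder_spool, screwdriver from where it was at the start of the episode above 0.04 m).
It also fails if it takes over 54 s, if anything falls off the work surface, if the arm or the gripper's body presses on something with over 40 N, if the wrist force passes 120 N, or if a joint passes its speed limit or range.

## Working session

There is one attempt and no reset: what is moved stays moved. The work goes in short steps, Python scripts to look and compute and a shell command to move; the robot and the scene stay as the last step left them, time stands still between calls to the robot, and variables do not carry over. Pictures are saved under pics/ and viewed, and the job is handed in when it is done.

```bash
ls; mkdir -p pics; python3 - <<'E'
from bench import ctrl
import cv2,numpy as np
s=ctrl.get_state();print(s, ctrl.tip_reach)
for n in ["top","side","wrist"]:
    m=ctrl.camera_model(n);print(n,m)
    im=ctrl.get_image(n);cv2.imwrite(f"pics/{n}0.png",im[:,:,::-1])
E
```

```text
pics
{'time': 0.0, 'joint_positions': array([-1.14188925,  0.32181924, -0.07014002,  1.45170174,  0.02259207,
        1.37077624, -0.05690264]), 'qd': array([ 5.10654898e-04, -7.16747595e-05,  6.43837848e-04, -1.39473174e-04,
       -3.35332904e-04, -6.04602137e-04,  1.09658428e-03]), 'joint_torque': array([-6.08243022e-05, -4.91285276e+01, -4.03896226e-01, -3.12534428e+01,
       -6.40179100e-02,  4.40077053e-02,  1.73795243e-04]), 'position': array([0.26175417, 0.59438287, 0.23545093]), 'tool_rot': array([-6.46727354e-01, -3.07397367e+00,  2.96743727e-03]), 'ft_force': array([-0.40421596, -0.61006367,  0.33798971]), 'torque': array([ 0.00706187, -0.05591497, -0.01138789]), 'grip_width': 0.9982192355908082} 0.014
top {'mtx': array([[422.51857852,   0.        , 252.4709382 ],
       [  0.        , 422.51857852, 192.58966858],
       [  0.        ,   0.        ,   1.        ]]), 'k1': -0.08644051778228674, 'xyz': array([0.34676982, 0.03712271, 1.32138329]), 'orientation': array([ 0.06575022, -0.0983661 , -1.55498602])}
side {'mtx': array([[359.82870432,   0.        , 254.99448644],
       [  0.        , 359.82870432, 197.09535912],
       [  0.        ,   0.        ,   1.        ]]), 'k1': 0.003696821230525762, 'xyz': array([-0.19405476, -0.62835227,  0.69504975]), 'orientation': array([ 0.99593943, -0.42102829, -0.667916  ])}
wrist {'mtx': array([[269.8174889 ,   0.        , 261.29107528],
       [  0.        , 269.8174889 , 195.23901774],
       [  0.        ,   0.        ,   1.        ]]), 'k1': -0.0527211255970172, 'xyz': array([0.18789714, 0.62759259, 0.38287601]), 'orientation': array([-0.26711225, -0.17074953,  1.14712546])}
```

View pics/top0.png

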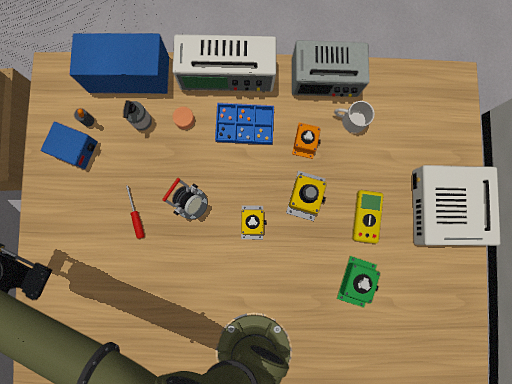

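View pics/side0.png

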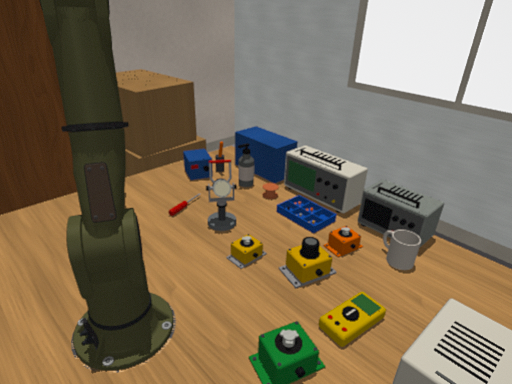

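View pics/wrist0.png

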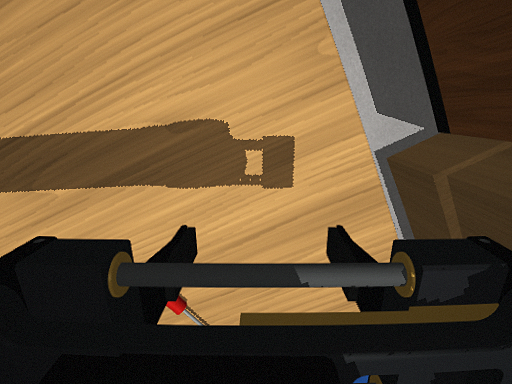

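```bash
cat > h.py <<'E'
import numpy as np,cv2
from scipy.spatial.transform import Rotation as R
def proj(m,P):
    P=np.atleast_2d(P);c=R.from_rotvec(m['orientation']).inv().apply(P-m['xyz'])
    u=np.c_[c[:,0]/-c[:,2],-c[:,1]/-c[:,2]];r2=(u**2).sum(1,keepdims=True)
    u=u*(1+m['k1']*r2);K=m['mtx'];return np.c_[K[0,0]*u[:,0]+K[0,2],K[1,1]*u[:,1]+K[1,2]]
def ray(m,px):
    u=cv2.undistortPoints(np.array([[px]],float),m['mtx'],np.array([m['k1'],0,0,0.]))[0,0]
    d=R.from_rotvec(m['orientation']).apply([u[0],-u[1],-1]);return m['xyz'],d/np.linalg.norm(d)
def atz(m,px,z):
    o,d=ray(m,px);return o+d*(z-o[2])/d[2]
def tri(rs):
    A=np.zeros((3,3));b=np.zeros(3)
    for o,d in rs:
        M=np.eye(3)-np.outer(d,d);A+=M;b+=M@o
    p=np.linalg.solve(A,b);return p,[np.linalg.norm((np.eye(3)-np.outer(d,d))@(p-o)) for o,d in rs]
def crop(src,dst,x0,y0,x1,y1,f):
    im=cv2.imread(src)[y0:y1,x0:x1];im=cv2.resize(im,None,fx=f,fy=f,interpolation=cv2.INTER_CUBIC)
    for x in range((x0//10+1)*10,x1,10):
        cv2.putText(im,str(x),((x-x0)*f,10),0,.35,(255,0,255));cv2.line(im,((x-x0)*f,12),((x-x0)*f,18),(255,0,255))
    for y in range((y0//10+1)*10,y1,10):
        cv2.putText(im,str(y),(0,(y-y0)*f+4),0,.35,(255,0,255));cv2.line(im,(24,(y-y0)*f),(30,(y-y0)*f),(255,0,255))
    cv2.imwrite(dst,im)
E
python3 -c "
from h import *
crop('pics/top0.png','pics/c1.png',155,165,335,245,4)
crop('pics/side0.png','pics/c2.png',200,140,340,290,4)
"
```

```text
(no output)
```

View pics/c1.png

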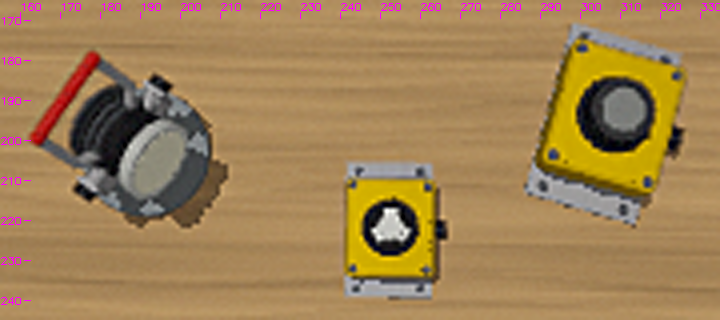

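View pics/c2.png

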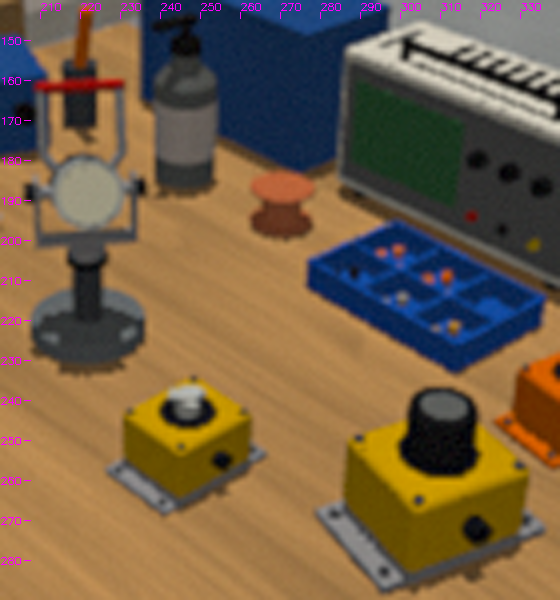

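```bash
python3 - <<'E'
from h import *
from bench import ctrl
T=ctrl.camera_model('top');S=ctrl.camera_model('side')
def t(n,a,b):
    p,e=tri([ray(T,a),ray(S,b)]);print(n,p.round(4),np.round(e,4));return p
cap=t('captop',(310.7,192.7),(310.8,241.5)); print(atz(T,(310.7,192.7),.106),atz(S,(310.8,241.5),.106))
hm=t('handle',(171.5,189.4),(220.3,161.3))
h1=t('hA',(178.7,178.7),(231,160.7));h2=t('hB',(164.2,200),(209.5,161.7))
e=t('eye',(185.5,199.4),(221.5,187))
k1=t('kA',(194.2,186.2),(234.7,186.5));k2=t('kB',(176.7,212.5),(208.2,187.7))
y=k1-k2;print('y axis',y/np.linalg.norm(y),np.linalg.norm(y),np.linalg.norm(h1-h2))
print('dist',np.linalg.norm(hm-e), hm-e)
E
```

```text
captop [ 0.4781 -0.1579  0.1071] [0.0019 0.0019]
[ 0.47694422 -0.15661149  0.106     ] [ 0.48111992 -0.15805941  0.106     ]
handle [0.4693 0.2261 0.2202] [0.002 0.002]
hA [0.4984 0.2076 0.2203] [0.0026 0.0026]
hB [0.4406 0.2447 0.2206] [0.0013 0.0013]
eye [0.4505 0.1991 0.143 ] [0.0022 0.0022]
kA [0.488  0.1761 0.1412] [0.002 0.002]
kB [0.4136 0.2224 0.1437] [0.0025 0.0025]
y axis [ 0.84876553 -0.52801476 -0.02823985] 0.0876406348753737 0.06861409573042096
dist 0.08388919086538361 [0.01884329 0.02699964 0.07715793]
```

```bash
cat >> h.py <<'E'
def rel(s,p,yaw):
    """tool pointing down, tool-y along world yaw (mod pi, picks nearest). returns mm, rotvec in tool axes"""
    Rc=R.from_rotvec(s['tool_rot']);best=None
    for k in (0,np.pi):
        y=np.array([np.cos(yaw+k),np.sin(yaw+k),0]);z=np.array([0,0,-1.]);x=np.cross(y,z)
        Rt=R.from_matrix(np.c_[x,y,z]);rv=(Rc.inv()*Rt).as_rotvec()
        if best is None or np.linalg.norm(rv)<np.linalg.norm(best): best=rv
    return (Rc.inv().apply(np.array(p)-s['position'])*1000).round(1),best.round(3)
E
python3 - <<'E'
from h import *
from bench import ctrl
s=ctrl.get_state();print(R.from_rotvec(s['tool_rot']).as_matrix().round(3))
yaw=np.arctan2(-.849,-.528)
print(rel(s,[.469,.226,.31],yaw))
E
```

```text
[[-0.915  0.403 -0.001]
 [ 0.403  0.915 -0.001]
 [-0.    -0.001 -1.   ]]
(array([-338.1, -253.9,  -73.9]), array([-0.001,  0.   ,  0.142]))
```

```bash
python3 -m handwheel '[[0,0,-50,0,0,0,-1],[-338,-254,-74,0,0,0.142,-1],[-338,-254,-74,0,0,0.142,-1],[-338,-254,-74,0,0,0.142,-1],[-338,-254,-74,0,0,0.142,-1],[-338,-254,-74,0,0,0.142,-1],[-338,-254,-74,0,0,0.142,-1],[-338,-254,-74,0,0,0.142,-1],[-338,-254,-74,0,0,0.142,-1],[-338,-254,-74,0,0,0.142,-1]]' 10
python3 - <<'E'
from h import *
from bench import ctrl
s=ctrl.get_state();m=ctrl.camera_model('wrist');im=ctrl.get_image('wrist');cv2.imwrite('pics/w1.png',im[:,:,::-1])
print(rel(s,[.469,.226,.215],np.arctan2(-.849,-.528)))
print(proj(m,[.469,.226,.22]),proj(m,[.4505,.199,.14]))
E
```

```text
time: 1.4
position: [0.4684, 0.2269, 0.3103]
tool_rot: [-0.862, -3.02, -0.001]
ft_force: [0.2, 0.8, 0.6]
grip_width: 1.005
(array([-1.1, -0.5, 95.3]), array([ 0.   , -0.001,  0.   ]))
[[260.65644023 204.0963225 ]] [[233.92555698 181.48655044]]
```

View pics/w1.png

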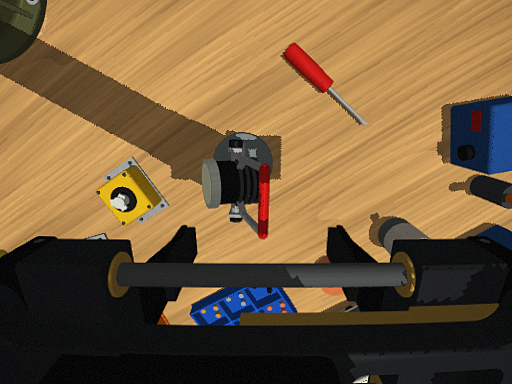

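```bash
python3 -m handwheel '[[0,0,50,0,0,0,-1],[-1,-1,95,0,0,0,-1],[-1,-1,95,0,0,0,-1],[-1,-1,95,0,0,0,1],[-1,-1,95,0,0,0,1],[-1,-1,95,0,0,0,1],[-1,-1,95,0,0,0,1],[-1,-1,95,0,0,0,1]]' 15
python3 - <<'E'
from h import *
from bench import ctrl
im=ctrl.get_image('wrist');cv2.imwrite('pics/w2.png',im[:,:,::-1])
im=ctrl.get_image('side');cv2.imwrite('pics/s2.png',im[:,:,::-1]);crop('pics/s2.png','pics/c3.png',150,80,320,240,4)
E
```

```text
time: 2.45
position: [0.4694, 0.2248, 0.2158]
tool_rot: [0.863, 3.02, 0.001]
ft_force: [-0.5, 0.0, 0.5]
grip_width: 0.514
```

View pics/w2.png

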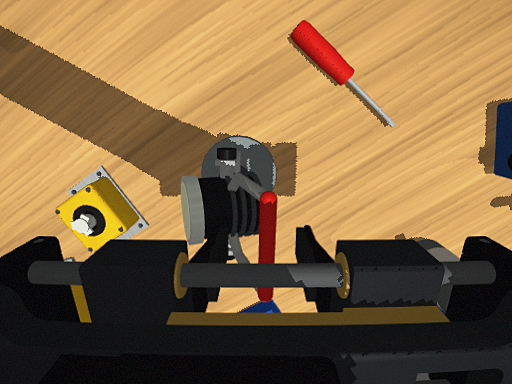

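View pics/c3.png

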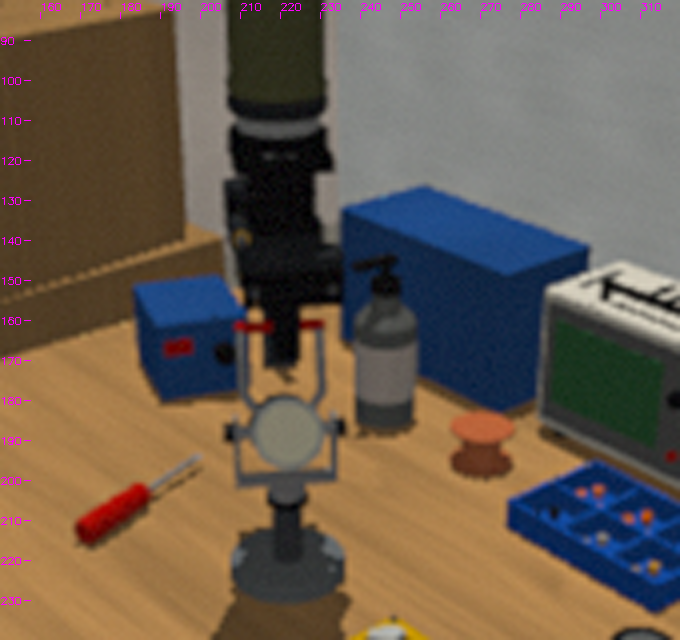

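```bash
python3 -m handwheel '[[0,0,0,0,0,0,1],[0,0,0,0,0,0,1],[0,0,0,0,0,0,1],[0,0,0,0,0,0,1],[0,0,0,0,0,0,1],[0,0,0,0,0,0,1]]' 15
```

```text
time: 3.3
position: [0.4698, 0.2256, 0.2163]
tool_rot: [0.863, 3.02, 0.003]
ft_force: [2.3, 4.0, 4.1]
grip_width: 0.108
```

```bash
cat > lamp.py <<'E'
from h import *
from bench import ctrl
s=ctrl.get_state()
eye=np.array([.4505,.199,.14]);seat=np.array([.479,-.157,.086])
Rc=R.from_rotvec(s['tool_rot'])
hp=s['position']+Rc.apply([0,0,-.005]);print('handle now',hp.round(4))
yd=Rc.as_matrix()[:,0]; f=np.array([yd[1],-yd[0],0]);f=f if f[1]<0 else -f
yaw0=np.arctan2(f[1],f[0]);d=seat-eye;yaw1=np.arctan2(d[1],d[0]);
t0=np.arctan2((hp-eye)@f,hp[2]-eye[2]);t1=np.arctan2(-d[2],np.hypot(d[0],d[1]))
print('yaw',yaw0,yaw1,'tilt',t0,t1,'r',np.linalg.norm(hp-eye))
n=12
for i in range(1,n+1):
    a=i/n;y=yaw0+a*(yaw1-yaw0);t=t0+a*(t1-t0)
    ff=np.array([np.cos(y),np.sin(y),0]);p=eye+.085*(np.sin(t)*ff+np.array([0,0,np.cos(t)]))
    print(i,*rel(s,p-[0,0,.005],y))
E
python3 lamp.py
```

```text
handle now [0.4698 0.2256 0.2213]
yaw -2.1273263964802753 -1.4909105188207994 tilt -0.3832134353141151 0.15006493999845538 r 0.08767969591603832
1 [ 3.8 -4.6  1.1] [ 0.002  0.001 -0.053]
2 [ 4.9 -8.3 -0.1] [ 0.002  0.001 -0.106]
3 [  5.6 -12.   -1.1] [ 0.002  0.001 -0.159]
4 [  6.  -15.8  -2. ] [ 0.002  0.001 -0.212]
5 [  5.9 -19.6  -2.7] [ 0.002  0.001 -0.265]
6 [  5.4 -23.4  -3.2] [ 0.002  0.001 -0.318]
7 [  4.5 -27.1  -3.5] [ 0.002  0.001 -0.371]
8 [  3.3 -30.6  -3.7] [ 0.002  0.001 -0.424]
9 [  1.6 -34.   -3.8] [ 0.002  0.001 -0.477]
10 [ -0.3 -37.3  -3.6] [ 0.002  0.001 -0.53 ]
11 [ -2.6 -40.3  -3.3] [ 0.002  0.001 -0.583]
12 [ -5.3 -43.   -2.8] [ 0.002  0.001 -0.636]
```

```bash
python3 -m handwheel '[[1,-4,0,0,0,-0.053,1],[2,-8,-1,0,0,-0.106,1],[3,-12,-2,0,0,-0.159,1],[3,-16,-3,0,0,-0.212,1],[3,-20,-4,0,0,-0.265,1],[3,-23,-4.5,0,0,-0.318,1],[2,-27,-5,0,0,-0.371,1],[1,-31,-5,0,0,-0.424,1],[-1,-34,-5,0,0,-0.477,1],[-3,-37,-5,0,0,-0.53,1],[-5,-40,-4.5,0,0,-0.583,1],[-8,-43,-4,0,0,-0.636,1]]' 30
python3 -m handwheel '[[0,0,0,0,0,0,1],[0,0,0,0,0,0,1],[0,0,0,0,0,0,1]]'
python3 lamp.py | head -2
python3 - <<'E'
from h import *
from bench import ctrl
im=ctrl.get_image('top');cv2.imwrite('pics/t3.png',im[:,:,::-1]);crop('pics/t3.png','pics/c4.png',150,150,330,280,4)
im=ctrl.get_image('side');cv2.imwrite('pics/s3.png',im[:,:,::-1]);crop('pics/s3.png','pics/c5.png',180,100,360,250,4)
E
```

```text
time: 4.8
position: [0.4534, 0.185, 0.2202]
tool_rot: [-0.128, 3.138, 0.003]
ft_force: [0.7, 4.1, 5.7]
grip_width: 0.104
time: 5.18
position: [0.4535, 0.1842, 0.2201]
tool_rot: [-0.123, 3.139, 0.001]
ft_force: [0.6, 2.0, 5.9]
grip_width: 0.102
handle now [0.4535 0.1842 0.2251]
yaw -1.4927433178711316 -1.4909105188207994 tilt 0.1739199978225728 0.15006493999845538 r 0.08641822505992794
```

View pics/c4.png

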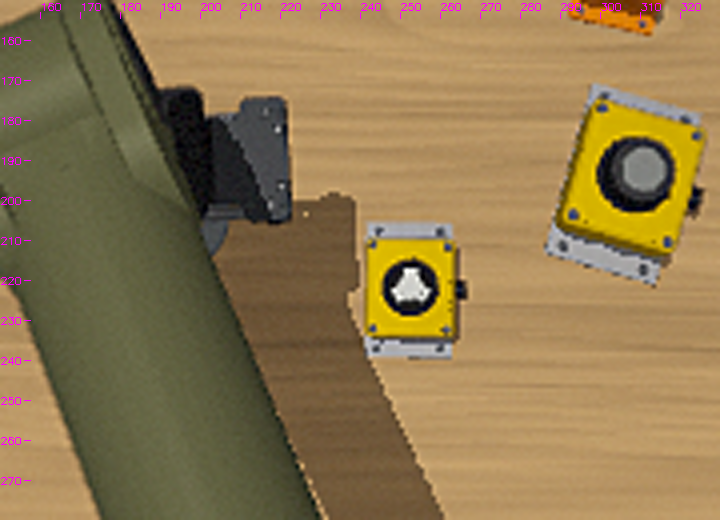

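View pics/c5.png

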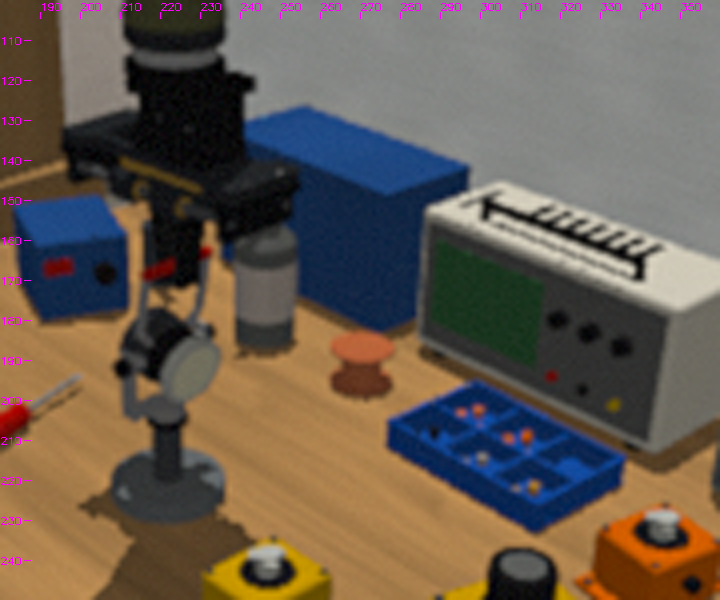

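```bash
python3 -m handwheel '[[0,0,0,0,0,0,-1],[0,0,0,0,0,0,-1],[0,0,0,0,0,0,-1],[0,0,0,0,0,0,-1],[0,0,-60,0,0,0,-1],[0,0,-120,0,0,0,-1],[0,0,-120,0,0,0,-1],[0,0,-120,0,0,0,-1]]'
python3 - <<'E'
from h import *
from bench import ctrl
import pickle
s=ctrl.get_state();m=ctrl.camera_model('wrist');im=ctrl.get_image('wrist');cv2.imwrite('pics/w4.png',im[:,:,::-1]);pickle.dump(m,open('w4.pkl','wb'))
crop('pics/w4.png','pics/c6.png',170,100,350,250,4)
print(rel(s,[.479,-.157,.25],0))
E
```

```text
time: 6.28
position: [0.4531, 0.1839, 0.3392]
tool_rot: [0.124, -3.139, 0.0]
ft_force: [-0.7, -0.4, -0.3]
grip_width: 0.927
(array([   1.1, -341.9,   89.2]), array([ 0.000e+00, -1.000e-03, -1.492e+00]))
```

View pics/c6.png

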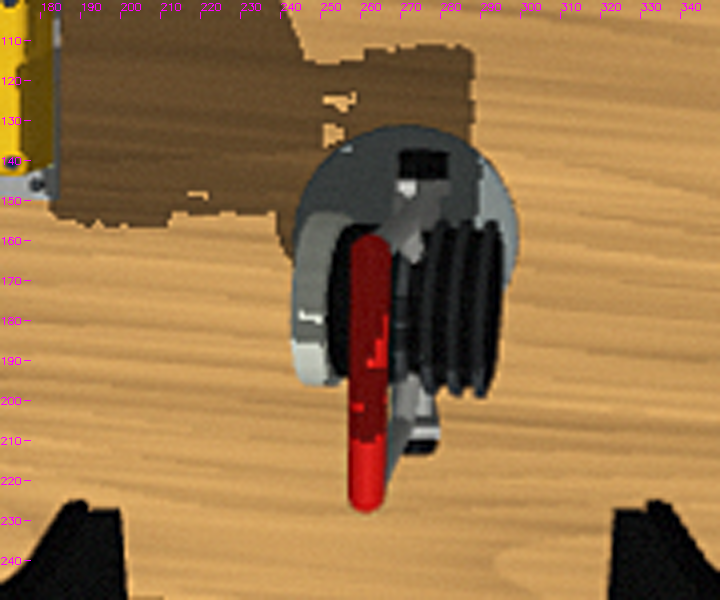

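```bash
python3 - <<'E'
from h import *
import pickle
m=pickle.load(open('w4.pkl','rb'))
kA=atz(m,(275.8,141),.14);kB=atz(m,(275,210),.14);print(kA,kB,(kA+kB)/2,np.linalg.norm(kA-kB))
hA=atz(m,(262.8,160),.224);hB=atz(m,(261.8,226.8),.224);print(hA,hB,(hA+hB)/2,np.linalg.norm(hA-hB))
print('foot',[atz(m,(271.5,159),z).round(4) for z in (0,.015,.02)])
eye=(kA+kB)/2;h=(hA+hB)/2;seat=np.array([.479,-.157,.086])
for n,y in (('knob',kA-kB),('bar',hA-hB)):
    y=y/np.linalg.norm(y); f=np.array([y[1],-y[0],0]); f=f*np.sign(-f[1]);l=np.array([-f[1],f[0],0])
    t=np.arcsin((h-eye)@f/.085);d=seat-eye
    x=np.cos(t)*f-np.array([0,0,np.sin(t)]);z=np.sin(t)*f+np.array([0,0,np.cos(t)])
    print(n,np.arctan2(f[1],f[0]),t,'y err',d@l,'z err',d@z,'x',d@x)
E
```

```text
[0.40577551 0.19834559 0.14      ] [0.49854253 0.2060243  0.14      ] [0.45215902 0.20218494 0.14      ] 0.09308428299019374
[0.41706405 0.18237947 0.224     ] [0.48793687 0.18704006 0.224     ] [0.45250046 0.18470976 0.224     ] 0.07102589090719272
foot [array([0.4519, 0.2019, 0.    ]), array([0.4495, 0.2012, 0.015 ]), array([0.4487, 0.2009, 0.02  ])]
knob -1.488210479364078 0.2066895141641144 y err -0.002880387203303605 z err 0.02106481122380951 x 0.3635907553180693
bar -1.5051309273912077 0.20688348554426436 y err 0.0032140551128253788 z err 0.021134757158515743 x 0.36358389973248556
```

```bash
python3 -m handwheel '[[0,-60,0,0,0,0,-1],[0,-120,0,0,0,0,-1],[0,-180,0,0,0,0,-1],[0,-240,20,0,0,0,-1],[0,-300,50,0,0,0,-1],[0,-342,70,0,0,0,-1],[0,-342,70,0,0,0,-1],[0,-342,70,0,0,0,-1]]'
python3 - <<'E'
from h import *
from bench import ctrl
import pickle
s=ctrl.get_state();print(s['joint_positions'].round(2));m=ctrl.camera_model('wrist');im=ctrl.get_image('wrist');cv2.imwrite('pics/w5.png',im[:,:,::-1]);pickle.dump(m,open('w5.pkl','wb'))
print(rel(s,[.479,-.157,.25],np.pi/2), proj(m,[.479,-.157,.106]))
im=ctrl.get_image('side');cv2.imwrite('pics/s5.png',im[:,:,::-1]);crop('pics/s5.png','pics/c7.png',180,140,270,240,6)
im=ctrl.get_image('top');cv2.imwrite('pics/t5.png',im[:,:,::-1]);crop('pics/t5.png','pics/c8.png',150,160,250,250,6)
E
```

```text
time: 7.32
position: [0.4799, -0.156, 0.2685]
tool_rot: [0.125, -3.137, -0.001]
ft_force: [0.2, 0.1, 0.4]
grip_width: 1.0
[-0.41 -0.03  0.67  1.78  0.02  1.39  1.9 ]
(array([ 0.9, -1. , 18.5]), array([ 0.001, -0.002,  0.079])) [[260.56822641 182.9461222 ]]
```

View pics/w5.png

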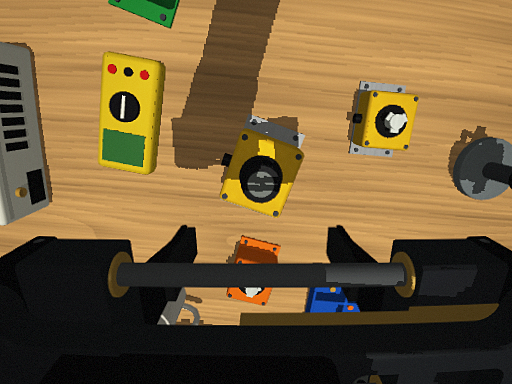

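View pics/c7.png

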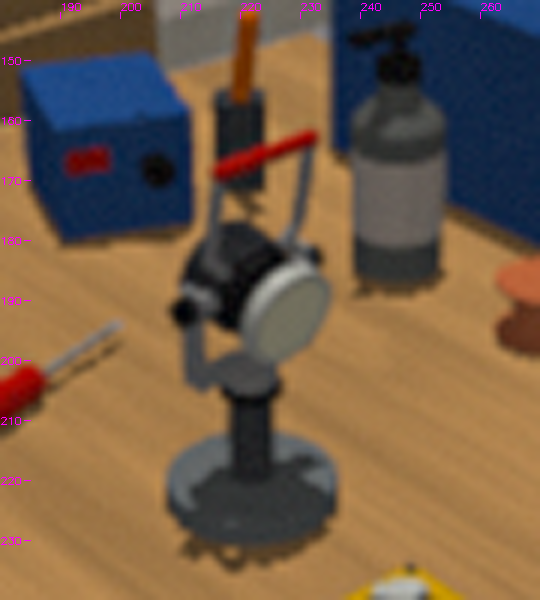

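View pics/c8.png

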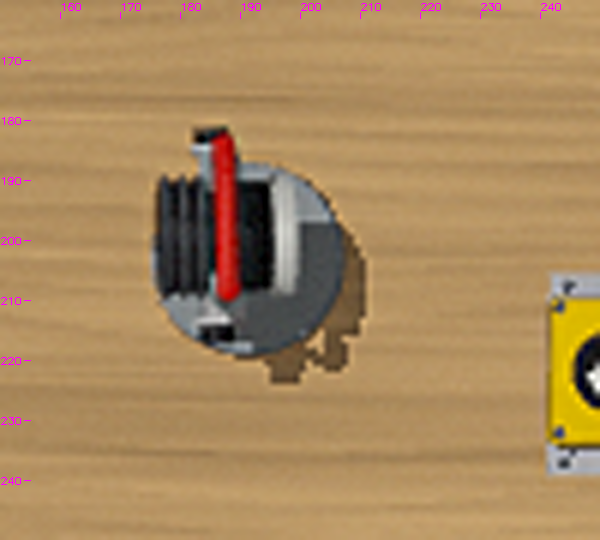

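```bash
cat > fit.py <<'E'
from h import *
from bench import ctrl
import pickle
from scipy.optimize import least_squares
T=ctrl.camera_model('top');S=ctrl.camera_model('side');W=pickle.load(open('w4.pkl','rb'))
# pts: kA(near,+y? ) order: 0 k far x,1 k near x,2 h far,3 h near, 4 lens centre
obs=[(0,0,T,0,(194.2,186.2)),(0,0,T,1,(176.7,212.5)),(0,0,T,2,(178.7,178.7)),(0,0,T,3,(164.2,200)),
(0,1,S,0,(234.7,186.5)),(0,1,S,1,(208.2,187.7)),(0,1,S,2,(231,160.7)),(0,1,S,3,(209.5,161.7)),
(0,1,S,4,(221,188)),
(1,0,T,0,(185.2,182.7)),(1,0,T,1,(186,215.3)),(1,0,T,2,(187.3,182.5)),(1,0,T,3,(188.3,210)),
(1,1,S,0,(232.2,182.7)),(1,1,S,1,(210.5,192.2)),(1,1,S,2,(232.5,162.8)),(1,1,S,3,(216.3,168.7)),(1,1,S,4,(227.8,192.2)),
(1,2,W,0,(275,210)),(1,2,W,1,(275.8,141)),(1,2,W,2,(261.8,226.8)),(1,2,W,3,(262.8,160))]
def pts(eye,yaw,t,kl,hl):
    f=np.array([np.cos(yaw),np.sin(yaw),0]);y=np.array([-f[1],f[0],0]);x=np.cos(t)*f-[0,0,np.sin(t)];z=np.sin(t)*f+[0,0,np.cos(t)]
    return [eye+kl*y,eye-kl*y,eye+.085*z+hl*y,eye+.085*z-hl*y,eye+.036*x],(x,y,z)
def res(p):
    eye=p[:3];P=[pts(eye,p[3],p[4],p[7],p[8])[0],pts(eye,p[5],p[6],p[7],p[8])[0]];off=p[9:18].reshape(3,3);r=[]
    for st,c,m,i,px in obs:
        r+=list((proj(m,P[st][i]-off[c])[0]-px)/.8)
    return np.r_[r,off.ravel()/.0015,(p[2]-.14)/.0005]
p0=np.r_[.451,.2,.14,-2.13,-.38,-1.49,.17,.045,.034,np.zeros(9)]
o=least_squares(res,p0);p=o.x;print(p.round(4),o.cost);C=np.linalg.inv(o.jac.T@o.jac);print(np.sqrt(np.diag(C))[:9].round(4));print((res(p)[:44]*.8).round(1))
seat=np.array([.479,-.157,.086])
x,y,z=pts(p[:3],p[5],p[6],0,0)[1];d=seat-p[:3];print('x y z',d@x,d@y,d@z)
E
python3 fit.py
python3 -c "
from h import *
crop('pics/w5.png','pics/c9.png',210,100,330,230,5)"
```

```text
[ 4.5160e-01  2.0110e-01  1.4010e-01 -2.1595e+00 -3.9200e-01 -1.5029e+00
  2.0440e-01  4.5900e-02  3.5300e-02  1.5000e-03  2.0000e-04  3.0000e-04
 -1.4000e-03  6.0000e-04 -7.0000e-04 -0.0000e+00 -8.0000e-04 -4.0000e-04] 8.595579511520812
[0.001  0.0011 0.0005 0.0204 0.0231 0.01   0.0093 0.0006 0.0005]
[ 0.8 -0.5 -0.7 -0.   0.5 -0.3 -0.6  0.4  0.3 -0.  -1.1  0.3 -0.4  0.1
 -0.6  0.   0.9  0.2 -0.3  0.1  0.2  0.  -0.  -0.1  0.  -0.7 -1.   0.1
  0.  -0.3 -0.1 -0.3 -0.4  0.2  0.8  0.6 -0.6 -0.7  0.4  0.1  0.  -0.
 -0.1  0.4]
x y z 0.362654374755453 0.003086020032465397 0.019932927331615523
```

View pics/c9.png

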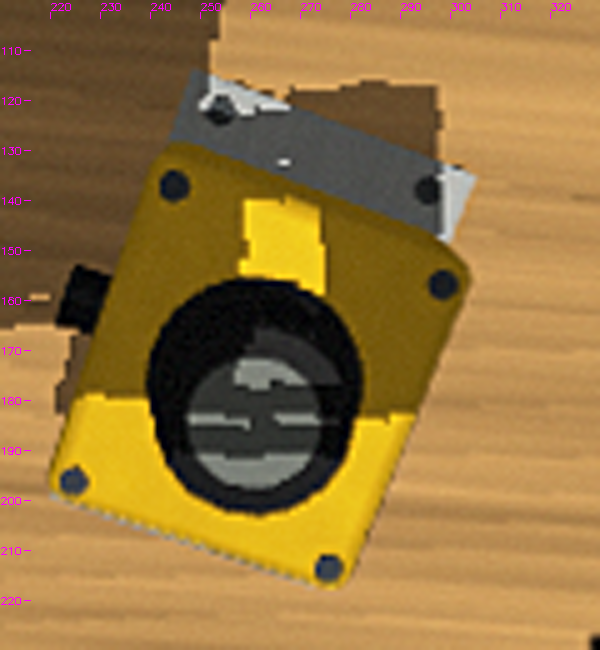

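```bash
python3 - <<'E'
from h import *
from bench import ctrl
import pickle
m=pickle.load(open('w5.pkl','rb'));print(atz(m,(260.8,184.6),.106))
s=ctrl.get_state();y=-1.503+np.pi
print(rel(s,[.4528,.1839,.33],y),rel(s,[.4528,.1839,.2195],y),rel(s,[.4526,.1885,.2205],y))
E
```

```text
[ 0.48099725 -0.15656702  0.106     ]
(array([ 1.000e-01,  3.403e+02, -6.030e+01]), array([0.   , 0.   , 0.014])) (array([1.000e-01, 3.403e+02, 5.020e+01]), array([0.   , 0.   , 0.014])) (array([-1.000e-01,  3.449e+02,  4.920e+01]), array([0.   , 0.   , 0.014]))
```

```bash
python3 -m handwheel '[[0,60,-40,0,0,0,0],[0,120,-65,0,0,0,0],[0,180,-65,0,0,0,0],[0,240,-65,0,0,0,0],[0,300,-65,0,0,0,0],[0,340,-60,0,0,0,0],[0,340,-60,0,0,0,0],[0,340,-10,0,0,0,0],[0,340,50,0,0,0,0],[0,340,50,0,0,0,0],[0,340,50,0,0,0,1],[0,340,50,0,0,0,1]]' 20
python3 -m handwheel '[[0,0,0,0,0,0,1],[0,0,0,0,0,0,1],[0,0,0,0,0,0,1],[0,0,0,0,0,0,1],[0,0,0,0,0,0,1]]'
python3 - <<'E'
from h import *
from bench import ctrl
s=ctrl.get_state();y=-1.503+np.pi
print(rel(s,[.4526,.1885,.2205],y))
E
```

```text
time: 8.98
position: [0.4553, 0.1828, 0.2227]
tool_rot: [-0.124, 3.134, 0.004]
ft_force: [0.8, -0.1, 0.9]
grip_width: 0.354
time: 9.6
position: [0.454, 0.1825, 0.2204]
tool_rot: [-0.124, 3.138, 0.001]
ft_force: [-0.5, 1.3, 4.7]
grip_width: 0.104
(array([ 1. ,  6.1, -0.1]), array([0.001, 0.002, 0.012]))
```

```bash
python3 -m handwheel '[[0,2,0,0,0,0,1],[0,4,0,0,0,0,1],[0,6,0,0,0,0,1],[0,6.5,0,0,0,0,1],[0,6.5,0,0,0,0,1],[0,6.5,0,0,0,0,1]]'
```

```text
time: 10.35
position: [0.4539, 0.186, 0.221]
tool_rot: [-0.121, 3.138, -0.004]
ft_force: [-1.6, -4.2, 10.8]
grip_width: 0.106
```

```bash
python3 -m handwheel '[[0,2,-1,0,0,0,1],[0,3,-1,0,0,0,1],[0,3,-1,0,0,0,1],[0,3,-1,0,0,0,1]]'
```

```text
time: 10.85
position: [0.4537, 0.1889, 0.2214]
tool_rot: [-0.121, 3.138, -0.005]
ft_force: [-0.9, -5.7, 7.9]
grip_width: 0.108
```

Release, go up and over to the cap; re-measure the lamp from there.

```bash
python3 -m handwheel '[[0,0,0,0,0,0,-1],[0,0,0,0,0,0,-1],[0,0,0,0,0,0,-1],[0,0,0,0,0,0,-1],[0,0,-60,0,0,0,-1],[0,0,-120,0,0,0,-1],[0,0,-120,0,0,0,-1]]'
python3 - <<'E'
from h import *
from bench import ctrl
import pickle
s=ctrl.get_state();m=ctrl.camera_model('wrist');im=ctrl.get_image('wrist');cv2.imwrite('pics/w6.png',im[:,:,::-1]);pickle.dump(m,open('w6.pkl','wb'))
crop('pics/w6.png','pics/c10.png',210,110,310,240,5)
print(s['position'],rel(s,[.480,-.157,.20],np.pi/2))
E
python3 -m handwheel '[[0,-60,0,0,0,0,-1],[0,-120,0,0,0,0,-1],[0,-180,0,0,0,0,-1],[0,-240,20,0,0,0,-1],[0,-300,50,0,0,0,-1],[0,-342,90,0,0,0,-1],[0,-346,130,0,0,0.07,-1],[0,-346,130,0,0,0.07,-1],[0,-346,130,0,0,0.07,-1]]'
python3 - <<'E'
from h import *
from bench import ctrl
im=ctrl.get_image('side');cv2.imwrite('pics/s6.png',im[:,:,::-1]);crop('pics/s6.png','pics/c11.png',180,140,270,240,6)
im=ctrl.get_image('top');cv2.imwrite('pics/t6.png',im[:,:,::-1]);crop('pics/t6.png','pics/c12.png',150,160,250,250,6)
E
```

```text
time: 11.72
position: [0.4548, 0.1925, 0.3458]
tool_rot: [-0.124, 3.131, 0.007]
ft_force: [1.1, 0.2, -0.6]
grip_width: 0.821
[0.45475496 0.19255    0.34584499] (array([   3.8, -351.1,  144.4]), array([0.004, 0.008, 0.079]))
time: 12.9
position: [0.4806, -0.1525, 0.2112]
tool_rot: [-0.018, 3.141, 0.0]
ft_force: [-0.3, 0.4, 0.6]
grip_width: 1.001
```

View pics/c10.png

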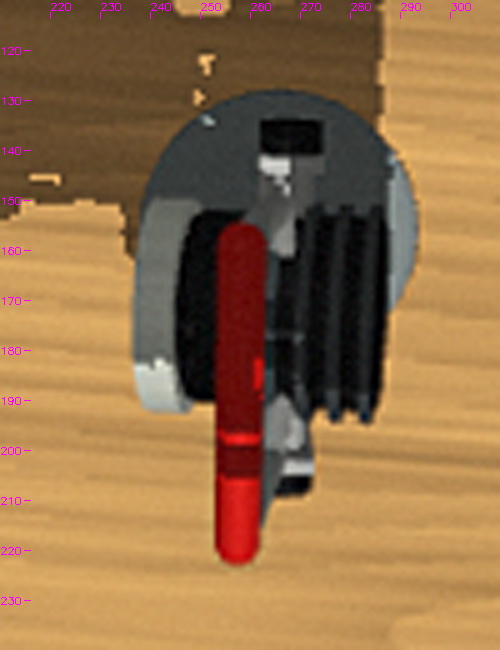

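View pics/c11.png

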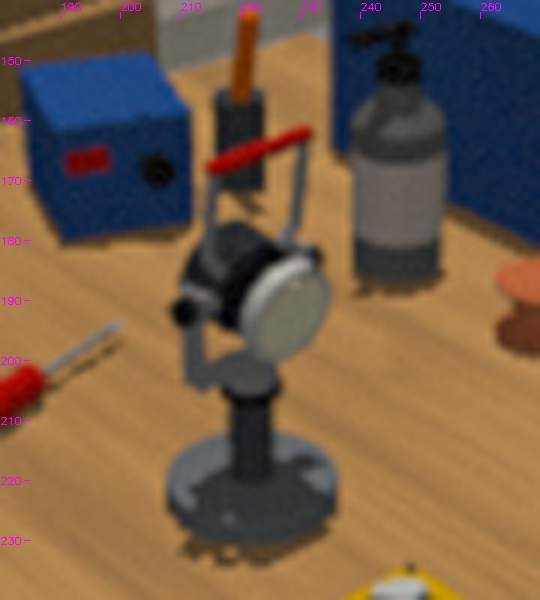

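View pics/c12.png

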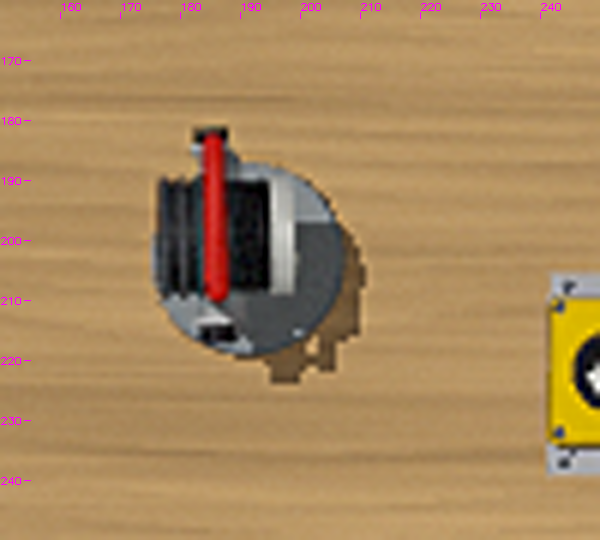

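```bash
sed -e "s/w4.pkl/w6.pkl/;s/(187.3,182.5)/(185.7,182.5)/;s/(188.3,210)/(186.5,210)/;s/(232.5,162.8)/(231.5,162)/;s/(216.3,168.7)/(215,167.8)/;s/(227.8,192.2)/(228,191.7)/;s/(275,210)/(268.8,206.6)/;s/(275.8,141)/(268.2,137.4)/;s/(261.8,226.8)/(257.4,221.6)/;s/(262.8,160)/(258.4,155.6)/;s/seat=.*/seat=np.array([.480,-.157,.086])/" fit.py > fit2.py; python3 fit2.py
python3 - <<'E'
from h import *
from bench import ctrl
s=ctrl.get_state();print(s['joint_positions'].round(2))
m=ctrl.camera_model('wrist');im=ctrl.get_image('wrist');cv2.imwrite('pics/w7.png',im[:,:,::-1])
print(proj(m,[.48,-.157,.106]))
import pickle;pickle.dump(m,open('w7.pkl','wb'))
print(rel(s,[.480,-.157,.087],np.pi/2))
crop('pics/w7.png','pics/c13.png',180,110,340,240,5)
E
```

```text
[ 4.5170e-01  2.0130e-01  1.4010e-01 -2.1593e+00 -3.9010e-01 -1.5011e+00
  1.5380e-01  4.6200e-02  3.5400e-02  1.5000e-03  4.0000e-04  3.0000e-04
 -1.4000e-03  5.0000e-04 -7.0000e-04 -1.0000e-04 -9.0000e-04 -4.0000e-04] 11.743815600726869
[0.001  0.0011 0.0005 0.0203 0.0231 0.0101 0.0094 0.0006 0.0005]
[ 0.8 -0.7 -0.8  0.   0.5 -0.4 -0.6  0.4  0.4 -0.1 -1.2  0.2 -0.4  0.
 -0.6 -0.   0.9  0.2 -0.4 -0.   0.2  0.1 -0.1 -0.1  0.2 -0.6 -0.9 -0.
 -0.1 -0.3 -0.  -0.2 -0.   0.4  0.6  0.6 -1.1 -1.5  0.7 -0.1  0.3  0.3
 -0.3  0.7]
x y z 0.36348232435161815 0.0032842604888122695 0.0015926252345297189
[-0.42  0.01  0.68  1.86 -0.01  1.27  1.85]
[[256.96724357 196.27661396]]
(array([  1.7,  -4.4, 125.1]), array([0.   , 0.003, 0.012]))
```

View pics/c13.png

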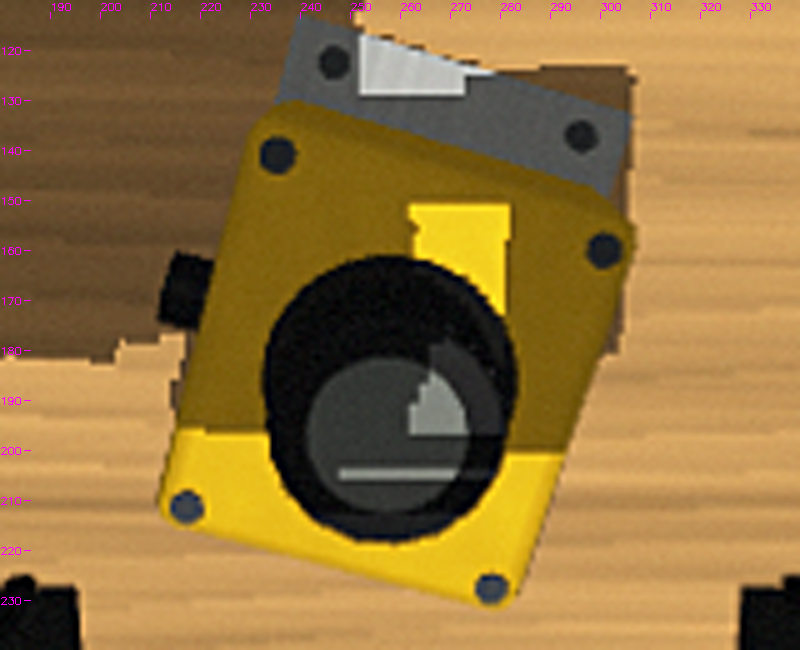

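```bash
python3 -m handwheel '[[2,-4,10,0,0,0.17,-0.6],[2,-4,20,0,0,0.34,-0.6],[2,-4,30,0,0,0.51,-0.6],[2,-4,40,0,0,0.68,-0.6],[2,-4,50,0,0,0.85,-0.6],[2,-4,60,0,0,1.02,-0.6],[2,-4,60,0,0,1.2,-0.6],[2,-4,60,0,0,1.4,-0.6],[2,-4,60,0,0,1.4,-0.6],[2,-4,60,0,0,1.4,-0.6]]' 8
python3 - <<'E'
from h import *
from bench import ctrl
s=ctrl.get_state();print(s['joint_positions'].round(2))
m=ctrl.camera_model('wrist');im=ctrl.get_image('wrist');cv2.imwrite('pics/w8.png',im[:,:,::-1])
print(proj(m,[.48,-.157,.106]))
M=R.from_rotvec(s['tool_rot']).as_matrix();yaw=np.arctan2(M[1,1],M[0,1])
print(rel(s,[.480,-.157,.087],yaw))
E
```

```text
time: 14.3
position: [0.4787, -0.1571, 0.1512]
tool_rot: [2.008, 2.415, 0.001]
ft_force: [-0.4, 0.0, 0.5]
grip_width: 0.801
[-0.44  0.07  0.74  1.94 -0.05  1.15  0.5 ]
[[262.46409817 222.37761744]]
(array([-0.1,  1.2, 64.2]), array([ 0.001,  0.   , -0.   ]))
```

View pics/w8.png

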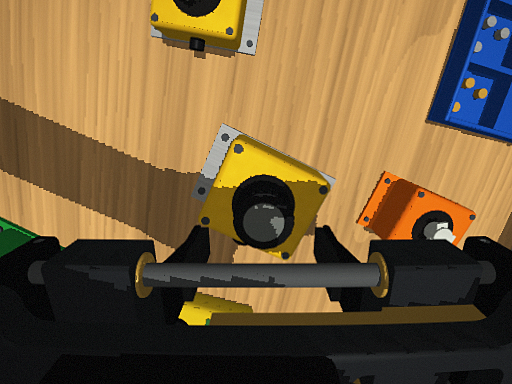

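```bash
python3 -m handwheel '[[0,1,35,0,0,0,-0.6],[0,1,64,0,0,0,-0.6],[0,1,64,0,0,0,-0.6],[0,1,64,0,0,0,1],[0,1,64,0,0,0,1],[0,1,64,0,0,0,1],[0,1,64,0,0,0,1],[0,1,64,0,0,0,1],[0,1,64,0,0,0,1]]' 8
python3 - <<'E'
from h import *
from bench import ctrl
s=ctrl.get_state();print(s['ft_force'],s['torque'],s['position'],s['joint_positions'].round(3))
E
```

```text
time: 15.48
position: [0.48, -0.1573, 0.0875]
tool_rot: [2.012, 2.411, 0.002]
ft_force: [-0.7, 0.2, 6.2]
grip_width: 0.555
[-0.71273179  0.17616387  6.17748414] [0.0262886  0.12855335 0.03414239] [ 0.47999062 -0.15725954  0.08752085] [-0.412  0.169  0.735  2.002 -0.134  1.016  0.566]
```

```bash
python3 -m handwheel '[[0,0,0,0,0,0.09,1],[0,0,0,0,0,0.18,1],[0,0,0,0,0,0.27,1],[0,0,0,0,0,0.36,1],[0,0,0,0,0,0.36,1]]' 8
cat > st.py <<'E'
from h import *
from bench import ctrl
s=ctrl.get_state();M=R.from_rotvec(s['tool_rot']).as_matrix();print('F',s['ft_force'].round(2),'T',s['torque'].round(3),'yaw',np.degrees(np.arctan2(M[1,1],M[0,1])).round(2),'w',s['grip_width'].round(3),'p',s['position'].round(4),s['joint_positions'].round(2))
E
python3 st.py
```

```text
time: 16.1
position: [0.4802, -0.1574, 0.0875]
tool_rot: [2.412, 2.011, 0.003]
ft_force: [0.7, -0.1, 5.3]
grip_width: 0.553Traceback (most recent call last):
  File "st.py", line 3, in <module>
    s=ctrl.get_state();M=R.from_rotvec(s['tool_rot']).as_matrix();print('F',s['ft_force'].round(2),'T',s['torque'].round(3),'yaw',np.degrees(np.arctan2(M[1,1],M[0,1])).round(2),'w',s['grip_width'].round(3),'p',s['position'].round(4),s['joint_positions'].round(2))
                                                                                                                                                                                     ^^^^^^^^^^^^^^^^^^^^^
AttributeError: 'float' object has no attribute 'round'
```

```bash
sed -i "s/s\['grip_width'\].round(3)/round(s['grip_width'],3)/" st.py; python3 st.py
```

```text
F [ 0.75 -0.13  5.31] T [-0.049  0.014 -0.102] yaw -10.36 w 0.553 p [ 0.4802 -0.1574  0.0875] [-0.45  0.17  0.78  2.   -0.14  1.02  0.22]
```

```bash
python3 -m handwheel '[[0,0,0,0,0,0.09,1],[0,0,0,0,0,0.17,1]]' 8;python3 st.py; python3 -m handwheel '[[0,0,0,0,0,0.09,1],[0,0,0,0,0,0.17,1]]' 8;python3 st.py
```

```text
time: 16.35
position: [0.4802, -0.1575, 0.0875]
tool_rot: [2.575, 1.797, 0.003]
ft_force: [1.0, 0.0, 5.7]
grip_width: 0.554
F [0.98 0.01 5.74] T [-0.057  0.064  0.066] yaw -20.19 w 0.554 p [ 0.4802 -0.1575  0.0875] [-0.47  0.18  0.8   2.   -0.15  1.02  0.05]
time: 16.6
position: [0.4802, -0.1574, 0.0875]
tool_rot: [2.719, 1.572, 0.003]
ft_force: [0.2, 0.9, 6.1]
grip_width: 0.554
F [0.2  0.92 6.09] T [-0.08   0.05   0.068] yaw -29.93 w 0.554 p [ 0.4802 -0.1574  0.0875] [-0.49  0.18  0.82  2.   -0.16  1.02 -0.12]
```

```bash
python3 -m handwheel '[[0,0,0,0,0,0.12,1],[0,0,0,0,0,0.24,1],[0,0,0,0,0,0.35,1]]' 8;python3 st.py; python3 -m handwheel '[[0,0,0,0,0,0.06,1],[0,0,0,0,0,0.12,1],[0,0,0,0,0,0.12,1]]' 8;python3 st.py
```

```text
time: 16.98
position: [0.4802, -0.1575, 0.0875]
tool_rot: [2.951, 1.073, 0.003]
ft_force: [0.1, 0.6, 5.4]
grip_width: 0.55
F [0.15 0.63 5.45] T [-0.118  0.097  0.07 ] yaw -50.04 w 0.55 p [ 0.4802 -0.1575  0.0875] [-0.53  0.19  0.87  2.   -0.17  1.02 -0.45]
time: 17.35
position: [0.4803, -0.1575, 0.0875]
tool_rot: [3.009, 0.899, 0.003]
ft_force: [1.2, -0.7, 5.0]
grip_width: 0.553
F [ 1.19 -0.66  4.95] T [-0.135  0.09  -0.121] yaw -56.75 w 0.553 p [ 0.4803 -0.1575  0.0875] [-0.54  0.19  0.89  2.01 -0.17  1.02 -0.57]
```

```bash
python3 -m handwheel '[[0,0,-3,0,0,0,1],[0,0,-6,0,0,0,1],[0,0,-6,0,0,0,1]]' 8;python3 st.py
python3 - <<'E'
from h import *
from bench import ctrl
im=ctrl.get_image('side');cv2.imwrite('pics/s9.png',im[:,:,::-1]);crop('pics/s9.png','pics/c14.png',250,180,370,300,5)
E
```

```text
time: 17.73
position: [0.4792, -0.1571, 0.0927]
tool_rot: [-3.01, -0.9, -0.0]
ft_force: [0.5, 0.1, -0.4]
grip_width: 0.553
F [ 0.54  0.13 -0.41] T [-0.073 -0.033  0.025] yaw -56.72 w 0.553 p [ 0.4792 -0.1571  0.0927] [-0.55  0.18  0.89  2.   -0.16  1.03 -0.57]
```

View pics/c14.png

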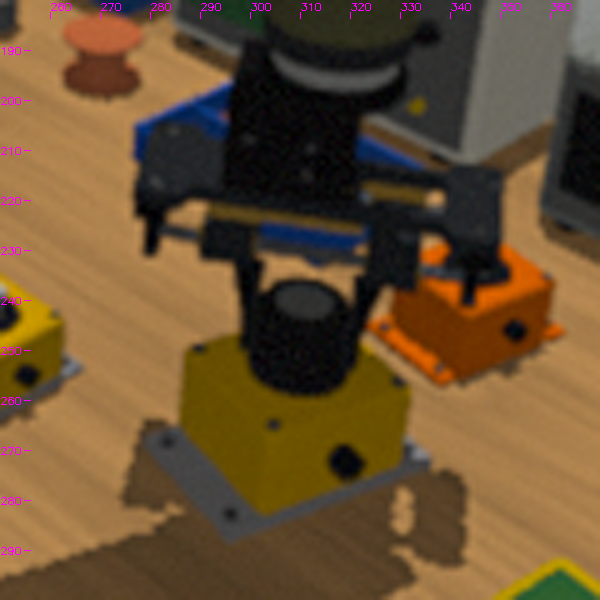

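```bash
python3 -m handwheel '[[0,0,-3,0,0,0,1],[0,0,-6,0,0,0,1],[0,0,-6,0,0,0,1]]' 8;python3 st.py
python3 - <<'E'
from h import *
from bench import ctrl
im=ctrl.get_image('side');cv2.imwrite('pics/s10.png',im[:,:,::-1]);crop('pics/s10.png','pics/c15.png',250,180,370,300,5)
E
```

```text
time: 18.15
position: [0.4791, -0.1572, 0.0988]
tool_rot: [-3.01, -0.9, -0.0]
ft_force: [1.0, -0.6, -0.6]
grip_width: 0.553
F [ 1.   -0.63 -0.56] T [-0.093  0.06  -0.015] yaw -56.72 w 0.553 p [ 0.4791 -0.1572  0.0988] [-0.55  0.17  0.89  2.   -0.15  1.04 -0.58]
```

View pics/c15.png

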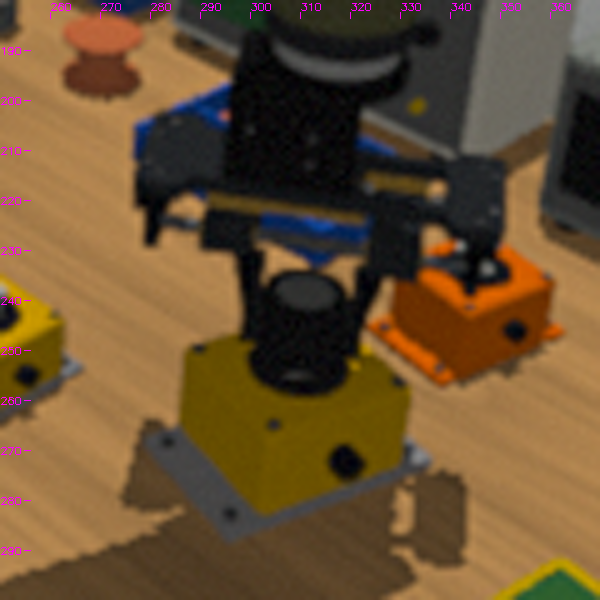

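```bash
python3 -m handwheel '[[0,0,0,0,0,0,1],[0,0,0,0,0,0,1],[0,0,-15,0,0,0,1],[0,0,-30,0,0,0,1],[0,0,-50,0,0,0,1],[0,0,-70,0,0,0,1],[0,0,-89,0,0,0,1],[0,0,-89,0,0,0,1],[0,0,-89,0,0,0,1],[0,0,-89,0,0,0,1]]' 18;python3 st.py
python3 - <<'E'
from h import *
from bench import ctrl
for n in ('side','top'):
    im=ctrl.get_image(n);cv2.imwrite(f'pics/{n}11.png',im[:,:,::-1])
crop('pics/side11.png','pics/c16.png',190,140,370,290,4)
crop('pics/top11.png','pics/c17.png',150,160,350,250,4)
E
```

```text
time: 19.45
position: [0.4785, -0.157, 0.1868]
tool_rot: [-3.01, -0.899, 0.002]
ft_force: [-0.7, 0.3, -1.1]
grip_width: 0.549
F [-0.73  0.31 -1.09] T [-0.06   0.115 -0.031] yaw -56.72 w 0.549 p [ 0.4785 -0.157   0.1868] [-0.61  0.03  0.9   1.9  -0.03  1.22 -0.69]
```

View pics/c16.png

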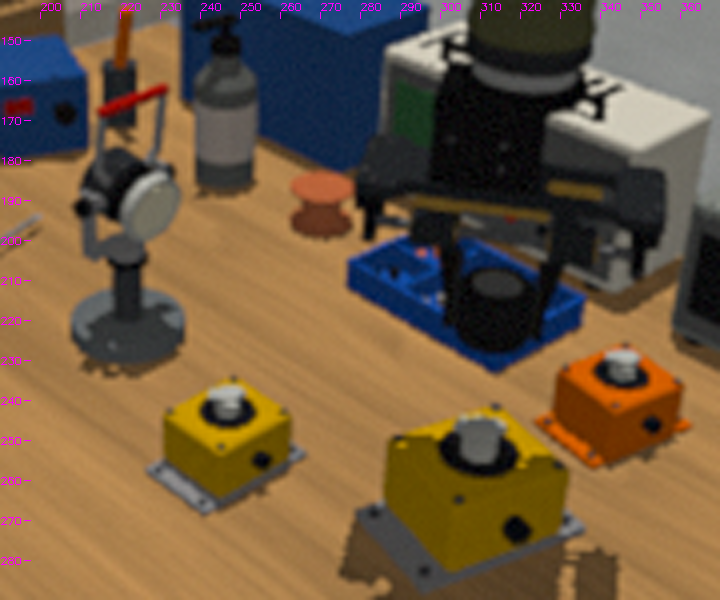

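View pics/top11.png

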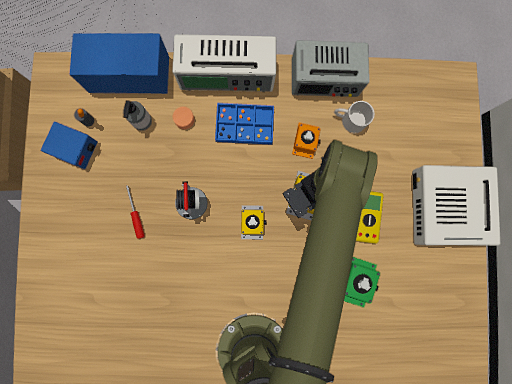

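```bash
python3 -m handwheel '[[0,0,0,0,0,0,1],[0,0,0,0,0,0,1],[0,0,0,0,0,0,1],[0,0,0,0,0,0,1]]'; python3 -c "
from bench import ctrl;print(ctrl.close_job())"
```

```text
time: 20.05
position: [0.4792, -0.1572, 0.1875]
tool_rot: [-3.01, -0.9, -0.0]
ft_force: [-0.2, 0.0, -0.1]
grip_width: 0.552
the job is handed in; nothing more can be done
None
```

The light is aimed at the cap's seat, the cap is off, and it was held upright about 10 cm above its seat when I handed the job in at 20 s. I don't know the verdict, because the hand-in reports none.

- **Light:** I aimed it in two goes. After the first, my camera fit put the beam about 20 mm too low, so I gripped the handle again and tilted it back. A second fit gave about 3 mm sideways and 2 mm in height. That fit is uncertain by about 4 mm either way, against the 24 mm allowed. The last pictures show the head as I left it.
- **Cap:** I turned it clockwise seen from above with an 8 N grip, and it loosened that way after about 67 degrees. The torque readings did not clearly show which way was free. The proof was the test lift, where the cap rose 5 and then 11 mm with almost no pull. I did not need to try the other way.
- **Last checks:** The side picture shows the bare neck with the cap upright above it. The tool was at z = 0.1875 m, within 2 mm of the seat sideways, and the grip opening matched the cap's 48 mm. Wrist force was near zero, and the bystanders look unmoved in the top picture. The arm hid part of the multimeter there, and I checked this by eye only.

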